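# Clear the coffee corner: biscuits to the tin, mugs to the hooks

## Robot

A 6-joint arm with a two-finger parallel gripper is mounted at the origin on the work surface. World frame = base frame: x ahead of the robot, y to its left, z up, the work surface at z = 0. Lengths are in m, angles in rad, forces in N, time in s.
With the tool pointing down it reaches from about 0.25 to 0.775 m from the base axis. Payload 4 kg.
Tool frame: the origin (TCP) lies between the finger pads; the fingertips stand 11 mm ahead of it and the grasp point (between the pads) lies 8 mm behind it (robot.tip_extent is the z of the fingertips in the tool frame, in m); z points along the fingers, y is the line along which they close (so a half turn about z gives the same grasp; the last joint's range is limited). The gripper opens to 94 mm and grips with 3 to 60 N. Pads are 16 mm wide; open, the fingers measure 119 mm over their backs; the gripper's body (75 mm by 177 mm) begins 78 mm behind the grasp point.
Start: joints at [1.21, 0.087, 1.371, -0, 1.684, -0.103], TCP at [0.14, 0.532, 0.217] pointing down, gripper open.
Joint ranges: [-3.1, 3.1], [-0.76, 2.03], [0.27, 2.55], [-1.08, 4.22], [0.17, 2.65], [-2.57, 2.57]. Speed limits (rad/s): [2.79, 2.79, 3.14, 3.14, 3.14, 3.14].

## Interface

Orientations are given as [roll, pitch, yaw] about the fixed x, y, z axes, in that order (R = Rz(yaw) Ry(pitch) Rx(roll)).
In Python, from bench import robot, imaging gives the robot as it stands.
- The arm moves only by the shell command python3 -m pendant 'ROWS'. ROWS is JSON, a list of rows, each a list of 7 numbers: the shift along the world's x, y, z in cm, then the turn, a rotation vector about the world's x, y, z in degrees, then the opening, from 0 (shut) to 1 (fully open). In form: [[dx, dy, dz, ax, ay, az, jaw], ...]. A call has 1 to 8 rows; each row shifts and turns the commanded pose from where the row before left it; what a row does not reach is not made up. A row lasts 1/10 s, in which the tool goes at most 50 mm and 8.59 degrees, less where a joint would pass 70% of its speed; a pose out of reach is approached as far as the arm can. A call is refused whole if a number of a shift passes 5 or a number of a turn 8.59, either way. A call with a gripper value outside its range is refused whole. The fingers move at their own pace and stop on an object; the grip force is fixed at half the most. Time passes only in rows, so rows that do not move let the fingers close. It gives the time, the measured TCP pose, the force, the opening and the grip force at its end, in the units of the state.
- robot.get_obs(): the state, without advancing time (a new reading comes with each control period).
- imaging.snapshot(name): name is "scene" or "top"; returns the picture (480x640x3 uint8, red, green, blue); there is no depth.
- imaging.camera_params(name): a dict with "camera_matrix" (3x3 intrinsics, pixels), "k1" (the pictures are not rectified: a ray, as slopes to the right and down, at radius r is drawn at 1 + k1 r^2 times it, then the intrinsics apply), "R" (3x3) and "t" (3): a world point X has camera coordinates R X + t. Camera axes: x right, y down, z forward; pixel columns grow to the right and rows downward; lengths in m; the calibration is good to about 2 mm. A picture is of the moment at which its call begins. camera_params takes no time and is no camera call.
- robot.close_job(): hands the job in; it is judged then, once.
The state is a dict: "time": time; "joint_positions": joint angles; "qvel": joint speeds; "joint_torque": joint torques, N m; "tool_pos": TCP position; "ee_rot": TCP orientation; "wrist_force": force on the tool from outside, world axes, zero at the start; "wrist_torque": the same for the moment, N m; "width": finger opening in m; "finger_force": force on a finger pad.
Only numpy, scipy, OpenCV 4.12 (cv2) and the standard library are available. Lean on these libraries where they do the work, as an engineer would, in place of code of your own. Each camera call takes 0.05 s, during which the arm holds its last target. There are 200 camera calls.

## Task

Clear up after coffee: lift the serving tray level with its biscuits, tip it over the open tin so that the biscuits slide off into it, and lay the empty tray back flat on its cork mat. Then or before that, hang every mug on the counter by its handle on an arm of the rack. All biscuits must end up in the tin, with the tin left upright on the counter, and the travel cup and jar must be left alone.

Things in the scene. Friction and masses are not known exactly. Their poses are not given: they have to be found in the camera images.
- tray: lacquered wooden tray, 190 (own x) x 116 mm, 0.16 kg. Origin: centre of underside, z up. Floor 6 mm thick, side rims 6 mm thick and 20 mm tall. Across its -x end a 14 mm thick board, 22 mm tall, its middle 64 mm rising to 64 mm as an upright grip. The +x end has no rim: pieces slide off there, once the floor is tipped beyond 18 to 26 degrees.
- tray_grip (a point): middle of the tray's upright grip board (14 mm thick along the tray's x, 64 mm wide along y), 45 mm above the tray's underside, 88 mm towards -x from the tray's centre; pinch it across its thickness from above.
- tray_lip (a point): middle of the tray's open edge, on the floor's upper face (6 mm above the underside), 95 mm towards +x from the tray's centre.
- mat: cork mat 220 x 150 mm, 4 mm thick, fixed to the counter, under the tray at the start; origin at the centre of its underside, x along its length.
- tin: open square metal biscuit tin, 170 x 170 mm outside, 75 mm tall, walls and floor 4 mm, 0.6 kg, loose on the counter; origin at the centre of its underside, sides along x and y.
- rack: mug rack fixed to the counter: wooden foot 70 x 380 x 18 mm, three posts of 8 mm steel bar along its y (at -140, 0, +140 mm). Each rises to 200 mm, then bends into a level arm along the rack's -x (towards the robot), 75 mm long, with 12 mm more at its end turned up by 12 mm. Nothing on the rack is higher. Origin: centre of the foot's underside.
- hook1 (a point): point on the axis of the rack's arm at rack y = -140 mm, 45 mm out from its post, 200 mm above the counter; the arm (8 mm thick) runs along the rack's x through it, its free end towards -x.
- hook2 (a point): point on the axis of the rack's arm at rack y = 0 mm, 45 mm out from its post, 200 mm above the counter; the arm (8 mm thick) runs along the rack's x through it, its free end towards -x.
- hook3 (a point): point on the axis of the rack's arm at rack y = +140 mm, 45 mm out from its post, 200 mm above the counter; the arm (8 mm thick) runs along the rack's x through it, its free end towards -x.
- mug1: stoneware mug, 60 mm across, 62 mm tall, walls 4 mm, 0.15 kg, upright on the counter at the start. Origin: centre of underside, z up through the mouth. One handle, on its own +y side (roughly leftward): a loop of 8 mm bar in the y-z plane, out to 61 mm from the axis, 10 to 56 mm above the underside; its opening runs along x, y 30 to 53 mm, z 18 to 48 mm. One mug may be absent.
- loop1 (a point): centre of the opening in the handle of mug 1: 41.5 mm along the mug's +y, 33 mm above its underside.
- mug2: stoneware mug, 60 mm across, 62 mm tall, walls 4 mm, 0.15 kg, upright on the counter at the start. Origin: centre of underside, z up through the mouth. One handle, on its own +y side (roughly leftward): a loop of 8 mm bar in the y-z plane, out to 61 mm from the axis, 10 to 56 mm above the underside; its opening runs along x, y 30 to 53 mm, z 18 to 48 mm. One mug may be absent.
- loop2 (a point): centre of the opening in the handle of mug 2: 41.5 mm along the mug's +y, 33 mm above its underside.
- mug3: stoneware mug, 60 mm across, 62 mm tall, walls 4 mm, 0.15 kg, upright on the counter at the start. Origin: centre of underside, z up through the mouth. One handle, on its own +y side (roughly leftward): a loop of 8 mm bar in the y-z plane, out to 61 mm from the axis, 10 to 56 mm above the underside; its opening runs along x, y 30 to 53 mm, z 18 to 48 mm. One mug may be absent.
- loop3 (a point): centre of the opening in the handle of mug 3: 41.5 mm along the mug's +y, 33 mm above its underside.
- biscuit1: round thick biscuit, 30 mm across and 14 mm tall, 20 g, rigid; lies flat on the tray at the start; origin at the centre of its underside. Two of the five may be absent.
- biscuit2: round thick biscuit, 30 mm across and 14 mm tall, 20 g, rigid; lies flat on the tray at the start; origin at the centre of its underside. Two of the five may be absent.
- biscuit3: round thick biscuit, 30 mm across and 14 mm tall, 20 g, rigid; lies flat on the tray at the start; origin at the centre of its underside. Two of the five may be absent.
- biscuit4: round thick biscuit, 30 mm across and 14 mm tall, 20 g, rigid; lies flat on the tray at the start; origin at the centre of its underside. Two of the five may be absent.
- biscuit5: round thick biscuit, 30 mm across and 14 mm tall, 20 g, rigid; lies flat on the tray at the start; origin at the centre of its underside. Two of the five may be absent.
- tumbler: bystander: lidded travel cup, 72 mm across, 130 mm tall, standing at the back; origin under its centre.
- jar: bystander: blue lidded jar, 70 mm across, 100 mm tall, standing at the back; origin under its centre.
Things that resemble listed ones, but are neither listed nor needed, are in the scene too. There is more than one size of the tray; the job needs the middle-sized.

How it is judged:
On the way, in this order (a step that is already met when the one before it is completed fails the run):
1. the tray is lifted clear of the counter, about level, with biscuits aboard (height (world z) of tray above 0.05 m and angle between tray's own z axis and vertical below 0.25 rad and ((x of biscuit1 in the frame of tray between -0.085 and 0.095 m and y of biscuit1 in the frame of tray between -0.055 and 0.055 m and z of biscuit1 in the frame of tray between 0 and 0.04 m) or (x of biscuit2 in the frame of tray between -0.085 and 0.095 m and y of biscuit2 in the frame of tray between -0.055 and 0.055 m and z of biscuit2 in the frame of tray between 0 and 0.04 m) or (x of biscuit3 in the frame of tray between -0.085 and 0.095 m and y of biscuit3 in the frame of tray between -0.055 and 0.055 m and z of biscuit3 in the frame of tray between 0 and 0.04 m) or (x of biscuit4 in the frame of tray between -0.085 and 0.095 m and y of biscuit4 in the frame of tray between -0.055 and 0.055 m and z of biscuit4 in the frame of tray between 0 and 0.04 m) or (x of biscuit5 in the frame of tray between -0.085 and 0.095 m and y of biscuit5 in the frame of tray between -0.055 and 0.055 m and z of biscuit5 in the frame of tray between 0 and 0.04 m))), for 0.2 s.
2. the tray is tipped with its open edge over the tin and a biscuit has slid into the tin (angle between tray's own z axis and vertical above 0.3 rad and x of tray_lip in the frame of tin between -0.09 and 0.09 m and y of tray_lip in the frame of tin between -0.09 and 0.09 m and z of tray_lip in the frame of tin below 0.2 m and ((x of biscuit1 in the frame of tin between -0.083 and 0.083 m and y of biscuit1 in the frame of tin between -0.083 and 0.083 m and z of biscuit1 in the frame of tin between -0.002 and 0.07 m) or (x of biscuit2 in the frame of tin between -0.083 and 0.083 m and y of biscuit2 in the frame of tin between -0.083 and 0.083 m and z of biscuit2 in the frame of tin between -0.002 and 0.07 m) or (x of biscuit3 in the frame of tin between -0.083 and 0.083 m and y of biscuit3 in the frame of tin between -0.083 and 0.083 m and z of biscuit3 in the frame of tin between -0.002 and 0.07 m) or (x of biscuit4 in the frame of tin between -0.083 and 0.083 m and y of biscuit4 in the frame of tin between -0.083 and 0.083 m and z of biscuit4 in the frame of tin between -0.002 and 0.07 m) or (x of biscuit5 in the frame of tin between -0.083 and 0.083 m and y of biscuit5 in the frame of tin between -0.083 and 0.083 m and z of biscuit5 in the frame of tin between -0.002 and 0.07 m))), for 0.1 s.
At the end, for the whole second after the job is handed in: All biscuits lie in the tin, which stands upright; each mug hangs by its handle on an arm of the rack (loop centre within 20 mm sideways of the arm, at most 35 mm below it); the empty tray lies flat and still on the mat, its centre within 50 mm of the mat's centre (x of biscuit1 in the frame of tin between -0.083 and 0.083 m and y of biscuit1 in the frame of tin between -0.083 and 0.083 m and z of biscuit1 in the frame of tin between -0.002 and 0.07 m and x of biscuit2 in the frame of tin between -0.083 and 0.083 m and y of biscuit2 in the frame of tin between -0.083 and 0.083 m and z of biscuit2 in the frame of tin between -0.002 and 0.07 m and x of biscuit3 in the frame of tin between -0.083 and 0.083 m and y of biscuit3 in the frame of tin between -0.083 and 0.083 m and z of biscuit3 in the frame of tin between -0.002 and 0.07 m and x of biscuit4 in the frame of tin between -0.083 and 0.083 m and y of biscuit4 in the frame of tin between -0.083 and 0.083 m and z of biscuit4 in the frame of tin between -0.002 and 0.07 m and x of biscuit5 in the frame of tin between -0.083 and 0.083 m and y of biscuit5 in the frame of tin between -0.083 and 0.083 m and z of biscuit5 in the frame of tin between -0.002 and 0.07 m and x of loop1 in the frame of rack between -0.088 and -0.004 m and z of loop1 in the frame of rack between 0.165 and 0.212 m and (y of loop1 in the frame of rack between -0.16 and -0.12 m or y of loop1 in the frame of rack between -0.02 and 0.02 m or y of loop1 in the frame of rack between 0.12 and 0.16 m) and x of loop2 in the frame of rack between -0.088 and -0.004 m and z of loop2 in the frame of rack between 0.165 and 0.212 m and (y of loop2 in the frame of rack between -0.16 and -0.12 m or y of loop2 in the frame of rack between -0.02 and 0.02 m or y of loop2 in the frame of rack between 0.12 and 0.16 m) and x of loop3 in the frame of rack between -0.088 and -0.004 m and z of loop3 in the frame of rack between 0.165 and 0.212 m and (y of loop3 in the frame of rack between -0.16 and -0.12 m or y of loop3 in the frame of rack between -0.02 and 0.02 m or y of loop3 in the frame of rack between 0.12 and 0.16 m) and horizontal distance between tray and mat below 0.05 m and angle between each of tray, tin's own z axis and vertical below 0.08 rad and height (world z) of tray below 0.012 m and linear speed of tray below 0.02 m/s and height (world z) of tin below 0.01 m); the robot touches nothing.
It fails at once if the tumbler is moved more than 30 mm (distance of tumbler from where it was at the start of the episode above 0.03 m).
It fails at once if the jar is moved more than 30 mm (distance of jar from where it was at the start of the episode above 0.03 m).
Of biscuit1, biscuit2, biscuit3, biscuit4, biscuit5 only 3 to 5 are there at a start; the rules pass over those that are not, and their reading is None.
Of mug1, mug2, mug3 only 2 to 3 are there at a start; the rules pass over those that are not, and their reading is None.
At some moment in a run one of tin, mug1, mug2, mug3 may be knocked a few centimetres aside while the robot is not near it.
It also fails if it takes over 200 s, if anything falls off the work surface, if the arm or the gripper's body presses on something with over 40 N, if the wrist force passes 120 N, or if a joint passes its speed limit or range.

## Working session

There is one attempt and no reset: what is moved stays moved. The work goes in short steps, Python scripts to look and compute and a shell command to move; the robot and the scene stay as the last step left them, time stands still between calls to the robot, and variables do not carry over. Pictures are saved under pics/ and viewed, at most 14 in all, crops included, and the job is handed in when it is done.

```bash
ls; mkdir -p pics
python3 - <<'E'
from bench import robot, imaging
import cv2
for n in("scene","top"):
    im=imaging.snapshot(n); cv2.imwrite(f"pics/{n}0.png",im[:,:,::-1])
    p=imaging.camera_params(n); print(n,p)
print(robot.get_obs())
E
```

```text
pics
scene {'camera_matrix': array([[439.23644312,   0.        , 318.72921248],
       [  0.        , 439.23644312, 235.75268742],
       [  0.        ,   0.        ,   1.        ]]), 'k1': -0.085122652977933, 'R': array([[ 0.68987866,  0.72372081,  0.01719382],
       [ 0.400214  , -0.36149297, -0.84211139],
       [-0.60323809,  0.58783588, -0.53902949]]), 't': array([-0.26375253, -0.13025252,  1.46528196])}
top {'camera_matrix': array([[548.93741467,   0.        , 311.56698463],
       [  0.        , 548.93741467, 242.939908  ],
       [  0.        ,   0.        ,   1.        ]]), 'k1': -0.051078835276487586, 'R': array([[ 0.00211759, -0.99998742,  0.00454683],
       [-0.97438323, -0.00308584, -0.22487284],
       [ 0.22488404, -0.00395417, -0.97437751]]), 't': array([-0.12329017,  0.54274098,  1.53624425])}
{'time': 0.1, 'joint_positions': array([ 1.20988542e+00,  8.79058464e-02,  1.37208830e+00, -7.07956790e-06,
        1.68359323e+00, -1.03121485e-01]), 'qvel': array([ 8.41341744e-04, -9.45780883e-04, -3.54589721e-03, -6.73147520e-05,
        1.69596270e-03,  1.86544827e-03]), 'joint_torque': array([ 1.35053251e-03, -3.41252589e+01, -3.03301191e+01,  7.19220447e-02,
        3.03593301e-02, -1.15188182e-04]), 'tool_pos': array([0.14007172, 0.53138246, 0.21541519]), 'ee_rot': array([-3.13960781e+00, -1.98335098e-04,  2.88380224e+00]), 'wrist_force': array([ 0.26584523,  0.18996293, -0.16662271]), 'wrist_torque': array([ 0.02516879, -0.0073247 , -0.00352716]), 'finger_force': 0.0, 'width': 0.0941465179547242}
```

View pics/scene0.png

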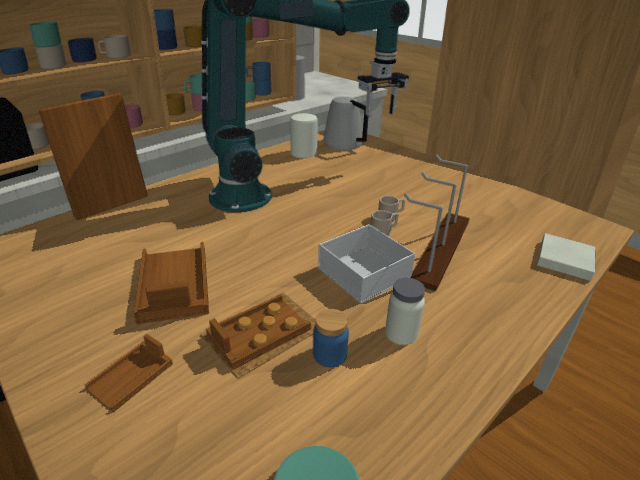

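View pics/top0.png

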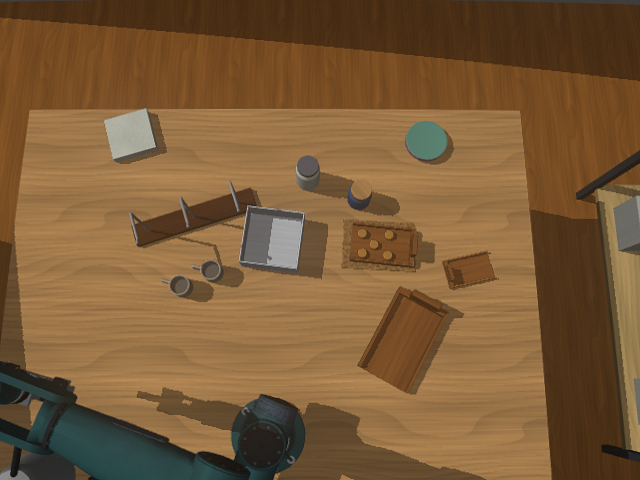

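The scene picture shows the middle tray with 5 biscuits on its mat (about 260,332), the tin (366,262), two mugs (388,205 and 382,220), the rack (440,230), the jar (331,340) and the travel cup (405,312). In the top picture these are the tray (382,245), tin (272,240), mugs (180,286) and (211,270), with their handles to the left. I'll zoom in next.

```bash
cat > h.py <<'E'
import numpy as np, cv2
from bench import robot, imaging
from scipy.optimize import least_squares
P={n:imaging.camera_params(n) for n in("scene","top")}
def proj(n,X):
    p=P[n]; X=np.atleast_2d(X); c=X@p["R"].T+p["t"]
    D=np.array([p["k1"],0,0,0,0.])
    return cv2.projectPoints(X.astype(float),cv2.Rodrigues(p["R"])[0],p["t"],p["camera_matrix"],D)[0][:,0]
def ray(n,uv):
    p=P[n]; D=np.array([p["k1"],0,0,0,0.])
    q=cv2.undistortPoints(np.array([[uv]],float),p["camera_matrix"],D)[0,0]
    return -p["R"].T@p["t"], p["R"].T@np.array([*q,1])
def plane(n,uv,z):
    o,d=ray(n,uv); return o+d*(z-o[2])/d[2]
def tri(s,t):
    A=[];b=[]
    for n,uv in(("scene",s),("top",t)):
        o,d=ray(n,uv); d/=np.linalg.norm(d); M=np.eye(3)-np.outer(d,d); A.append(M);b.append(M@o)
    X=np.linalg.lstsq(np.vstack(A),np.hstack(b),rcond=None)[0]
    return X,np.hypot(*(proj("scene",X)[0]-s)),np.hypot(*(proj("top",X)[0]-t))
def crop(n,x0,y0,x1,y1,k,name,im=None):
    im=imaging.snapshot(n)[:,:,::-1] if im is None else im
    cv2.imwrite(f"pics/{name}.png",cv2.resize(im[y0:y1,x0:x1],None,fx=k,fy=k,interpolation=cv2.INTER_CUBIC))
E
python3 - <<'E'
from h import *
s=cv2.imread("pics/scene0.png");t=cv2.imread("pics/top0.png")
crop(0,340,140,480,300,3.7,"b",s) 
crop("top",120,170,320,310,4,"a",t)
a=cv2.resize(t[205:285,330:450],None,fx=5,fy=5,interpolation=cv2.INTER_CUBIC)
b=cv2.resize(s[285:385,200:320],None,fx=4,fy=4,interpolation=cv2.INTER_CUBIC)
c=np.zeros((600,800,3),np.uint8);
a=cv2.resize(a,(480,320));c[:320,:480]=a
b=cv2.resize(s[285:375,200:320],None,fx=3,fy=3,interpolation=cv2.INTER_CUBIC);c[320:590,:360]=b
cv2.imwrite("pics/c.png",c)
E
```

```text
(no output)
```

View pics/a.png

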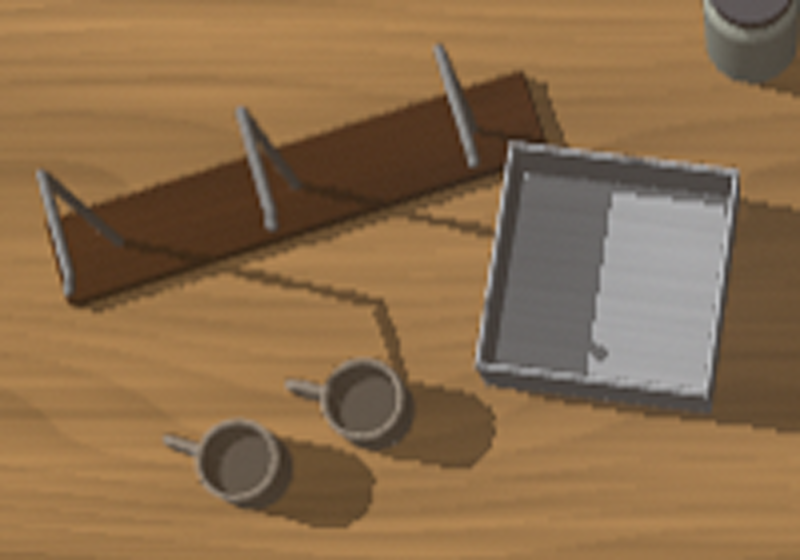

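View pics/b.png

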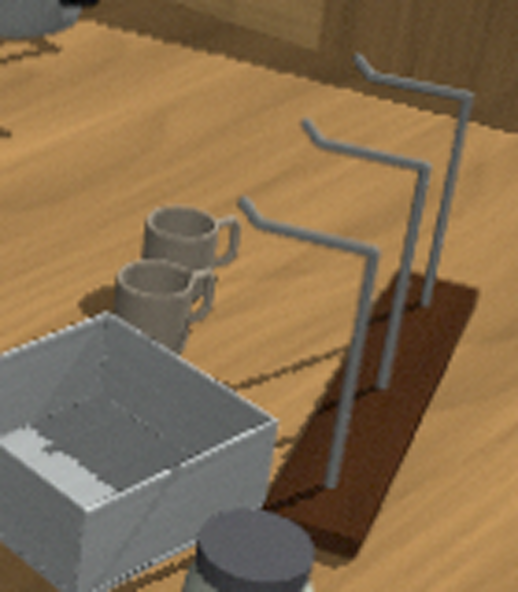

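View pics/c.png

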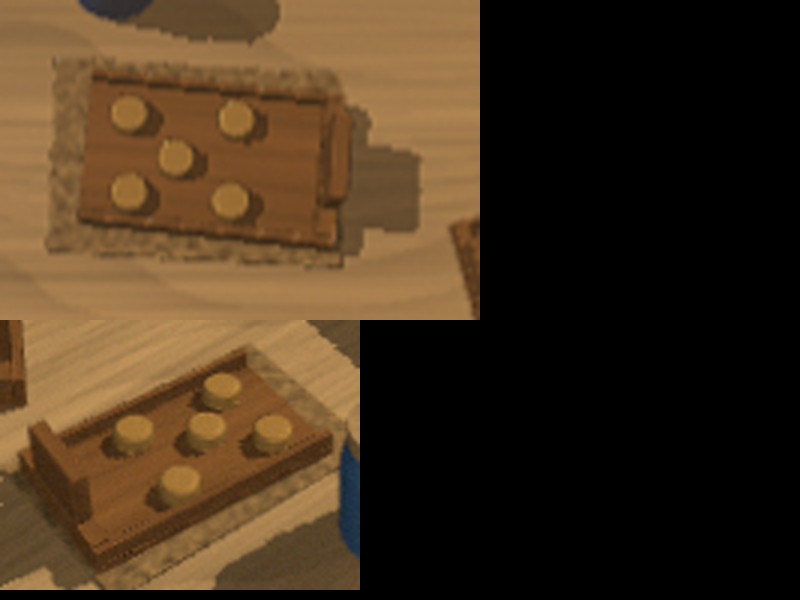

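Crop a shows the rack posts and arm tips, the tin rim corners at (511,143), (738,172) and (480,367), and the mug rims at (240,461) and (365,401) with handle ends at (168,440) and (290,385). Crop b shows the same things from the side. Crop c shows the tray with its lip rim corners at (93,72) and (78,218), grip on the right, and 5 biscuits. Next I'll triangulate these and fit poses.

```bash
cat > fit.py <<'E'
from h import *
f=lambda uv,k,o,v0=0:(np.array([uv[0],uv[1]-v0],float)+.5)/k-.5+np.array(o)
a=lambda u,v:f((u,v),4,(120,170)); b=lambda u,v:f((u,v),3.7,(340,140))
c=lambda u,v:f((u,v),4,(330,205)); d=lambda u,v:f((u,v),3,(200,285),320)
def fit(name,pts,x0):
    M=np.array([p[0] for p in pts],float)
    def W(q):
        cs,sn=np.cos(q[2]),np.sin(q[2]); return np.c_[q[0]+cs*M[:,0]-sn*M[:,1],q[1]+sn*M[:,0]+cs*M[:,1],M[:,2]]
    def res(q):
        w=W(q); return np.hstack([np.hstack([proj(n,w[i])[0]-uv for n,uv in(("scene",p[1]),("top",p[2])) if uv is not None]) for i,p in enumerate(pts)])
    r=least_squares(res,x0,loss="soft_l1"); print(name,r.x.round(4),"deg",np.degrees(r.x[2]).round(1),"rms px",np.sqrt(np.mean(res(r.x)**2)).round(2))
    for p,w in zip(pts,W(r.x)):
        if p[1] is not None and p[2] is not None:
            X,e1,e2=tri(p[1],p[2]); print("   tri",X.round(4),"model",w.round(4),"err",round(e1,1),round(e2,1))
    return r.x
E
cat > run1.py <<'E'
from fit import *
rack=[]
for y,(S,T) in {-.14:([(375,252),(243,202),(332,487)],[(438,45),(472,162),None]),0:([(426,167),(306,124),(385,387)],[(240,110),(271,226),(297,187)]),.14:([(470,97),(358,57),(430,303)],[(42,173),(70,292),(122,243)])}.items():
    for m,s,t in zip([(0,y,.2),(-.087,y,.212),(0,y,.018)],S,T): rack.append((m,b(*s),None if t is None else a(*t)))
fit("rack",rack,[.5,.2,.3])
fit("tin",[((-.085,.085,.075),b(108,314),a(480,367)),((.085,.085,.075),b(275,424),a(511,143)),((.085,-.085,.075),b(82,510),a(738,172))],[.45,.1,0])
fit("mugA",[((0,0,.062),b(181,227),a(240,461)),((0,.061,.052),b(236,225),a(168,440))],[.4,.3,0])
fit("mugB",[((0,0,.062),b(157,281),a(365,401)),((0,.061,.052),b(210,275),a(290,385))],[.4,.3,0])
z=.004
fit("tray",[((.095,-.058,z+.02),d(330,433),c(93,72)),((.095,.058,z+.02),d(245,350),c(78,218)),((-.088,0,z+.064),d(61,452),c(341,150))],[.45,-.2,1.5])
fit("mat",[((.11,.075,.004),None,c(47,250)),((.11,-.075,.004),None,c(55,60)),((-.11,.075,.004),None,c(342,267))],[.45,-.2,1.5])
for n,(u,v) in dict(tumbler=(308,160),jar=(360,187)).items(): print(n,plane("top",(u,v),.13 if n=="tumbler" else .1))
E
python3 run1.py
```

```text
rack [0.6355 0.2357 0.3219] deg 18.4 rms px 0.52
   tri [0.6816 0.1022 0.2026] model [0.6798 0.1029 0.2   ] err 1.0 0.8
   tri [0.5964 0.0754 0.2134] model [0.5973 0.0754 0.212 ] err 0.5 0.4
   tri [0.636  0.2355 0.2015] model [0.6355 0.2357 0.2   ] err 0.5 0.5
   tri [0.5523 0.2078 0.213 ] model [0.553  0.2082 0.212 ] err 0.3 0.3
   tri [0.6357 0.2358 0.018 ] model [0.6355 0.2357 0.018 ] err 0.4 0.4
   tri [0.5923 0.368  0.2015] model [0.5912 0.3686 0.2   ] err 0.1 0.1
   tri [0.5076 0.339  0.2146] model [0.5087 0.341  0.212 ] err 0.2 0.2
   tri [0.5924 0.3668 0.0196] model [0.5912 0.3686 0.018 ] err 0.9 0.9
tin [ 0.5569 -0.0079 -0.1311] deg -7.5 rms px 0.69
   tri [0.4857 0.0848 0.0755] model [0.4838 0.0875 0.075 ] err 0.3 0.3
   tri [0.6518 0.0659 0.0734] model [0.6523 0.0652 0.075 ] err 0.7 0.6
   tri [ 0.6292 -0.1011  0.0769] model [ 0.6301 -0.1033  0.075 ] err 0.8 0.6
mugA [ 0.4191  0.2541 -0.2752] deg -15.8 rms px 0.54
   tri [0.4189 0.2569 0.0596] model [0.4191 0.2541 0.062 ] err 0.0 0.0
   tri [0.4354 0.3125 0.0485] model [0.4356 0.3129 0.052 ] err 0.1 0.1
mugB [ 0.4635  0.1669 -0.2035] deg -11.7 rms px 0.53
   tri [0.4636 0.1693 0.0611] model [0.4635 0.1669 0.062 ] err 0.5 0.4
   tri [0.4757 0.225  0.0508] model [0.4758 0.2266 0.052 ] err 0.2 0.2
tray [ 0.5508 -0.3347  1.479 ] deg 84.7 rms px 0.7
   tri [ 0.6144 -0.2471  0.0236] model [ 0.6173 -0.2455  0.024 ] err 0.5 0.4
   tri [ 0.5028 -0.234   0.0233] model [ 0.5018 -0.2348  0.024 ] err 0.2 0.2
   tri [ 0.5445 -0.4223  0.0699] model [ 0.5427 -0.4224  0.068 ] err 0.2 0.1
mat [ 0.5506 -0.3254  1.521 ] deg 87.1 rms px 0.26
tumbler [ 0.77325312 -0.11075878  0.13      ]
jar [ 0.70201502 -0.26245068  0.1       ]
```

```bash
cat > d.py <<'E'
import sys,numpy as np
from bench import robot
from scipy.spatial.transform import Rotation as R
# usage: d.py x y z yaw_deg [tilt_deg about world axis dir (deg) applied after]
a=list(map(float,sys.argv[1:])); o=robot.get_obs()
T=R.from_euler("xyz",[180,0,a[3]],degrees=True)
if len(a)>4: T=R.from_rotvec(np.radians(a[4])*np.array([np.cos(np.radians(a[5])),np.sin(np.radians(a[5])),0]))*T
C=R.from_euler("xyz",o["ee_rot"])
print("t",round(o["time"],2),"d cm",(100*(np.array(a[:3])-o["tool_pos"])).round(2),"rot deg",np.degrees((T*C.inv()).as_rotvec()).round(2),"q",o["joint_positions"].round(2),"F",o["wrist_force"].round(1),"w",o["width"].round(4))
E
python3 -m pendant '[[3,-3.3,0.5,0,0,-8,1],[3,-3.3,0.5,0,0,-8,1],[3,-3.3,0.5,0,0,-8,1],[3,-3.3,0.5,0,0,-8,1],[3,-3.3,0.5,0,0,-8,1],[3,-3.3,0.5,0,0,-8,1],[3,-3.3,0.5,0,0,-8,1],[3,-3.3,0.5,0,0,-8,1]]'; python3 d.py .4635 .167 .27 78.3
```

```text
time: 0.9
tool_pos: [0.3809, 0.2662, 0.2563]
ee_rot: [-3.141, 0.0, 1.761]
wrist_force: [-0.2, 0.4, 0.1]
width: 0.0941
finger_force: 0.0Traceback (most recent call last):
  File "d.py", line 9, in <module>
    print("t",round(o["time"],2),"d cm",(100*(np.array(a[:3])-o["tool_pos"])).round(2),"rot deg",np.degrees((T*C.inv()).as_rotvec()).round(2),"q",o["joint_positions"].round(2),"F",o["wrist_force"].round(1),"w",o["width"].round(4))
                                                                                                                                                                                                                  ^^^^^^^^^^^^^^^^
AttributeError: 'float' object has no attribute 'round'
```

```bash
sed -i 's/o\["width"\].round(4)/round(o["width"],4)/' d.py
cat > chg.py <<'E'
from h import *
# where scene pictures changed since the first, as boxes
for n in("scene","top"):
    r=cv2.imread(f"pics/{n}0.png"); im=imaging.snapshot(n)[:,:,::-1]; cv2.imwrite(f"pics/{n}_last.png",im)
    m=(np.abs(im.astype(int)-r).max(2)>30).astype(np.uint8)
    k,_,s,_=cv2.connectedComponentsWithStats(cv2.dilate(m,np.ones((3,3))))
    print(n,[tuple(int(v) for v in x) for x in s[1:] if x[4]>40])
E
python3 -m pendant '[[2.8,-3.3,0.5,0,0,-7.5,1],[2.8,-3.3,0.5,0,0,-7.5,1],[2.66,-3.3,0.4,0,0,-7.6,1],[0,0,0,0,0,0,1]]'; python3 d.py .4635 .167 .034 78.3; python3 chg.py
```

```text
time: 1.3
tool_pos: [0.4652, 0.165, 0.2699]
ee_rot: [3.141, 0.002, 1.364]
wrist_force: [-0.2, 1.0, 0.1]
width: 0.0936
finger_force: 0.0
t 1.3 d cm [ -0.17   0.2  -23.59] rot deg [0.11 0.   0.15] q [ 0.23 -0.04  1.4  -0.    1.79  0.43] F [-0.2  1.   0.1] w 0.0936
scene [(144, 0, 207, 207, 13807), (320, 0, 33, 9, 174), (352, 0, 80, 159, 5293), (121, 98, 17, 58, 190), (372, 115, 11, 32, 252), (239, 146, 14, 5, 52), (136, 159, 10, 28, 93), (263, 173, 81, 26, 850), (85, 198, 85, 24, 566), (16, 211, 211, 106, 7362), (319, 236, 19, 11, 76), (201, 249, 97, 54, 2902)]
top [(0, 189, 283, 291, 29864), (281, 265, 17, 5, 63), (293, 269, 104, 66, 3123), (412, 291, 10, 9, 52), (253, 300, 240, 180, 12667), (244, 465, 37, 15, 291), (339, 473, 16, 7, 70)]
```

```bash
python3 -m pendant '[[-0.1,0.1,-4.5,0,0,0,1],[-0.1,0.1,-4.5,0,0,0,1],[0,0,-4.5,0,0,0,1],[0,0,-4,0,0,0,1],[0,0,-3,0,0,0,1],[0,0,-2,0,0,0,1],[0,0,-1.1,0,0,0,1],[0,0,0,0,0,0,1]]'; python3 d.py .4635 .167 .034 78.3;  python3 -m pendant '[[0,0,0,0,0,0,0],[0,0,0,0,0,0,0],[0,0,0,0,0,0,0],[0,0,0,0,0,0,0],[0,0,0,0,0,0,0],[0,0,0,0,0,0,0]]'
```

```text
time: 2.2
tool_pos: [0.4588, 0.1715, 0.0329]
ee_rot: [-3.138, 0.001, 1.375]
wrist_force: [-0.9, -0.4, -1.1]
width: 0.0941
finger_force: 0.0
t 2.2 d cm [ 0.47 -0.45  0.11] rot deg [ 0.04 -0.21 -0.46] q [0.24 0.07 1.76 0.   1.31 0.44] F [-0.9 -0.4 -1.1] w 0.0941
time: 2.8
tool_pos: [0.4613, 0.1709, 0.0351]
ee_rot: [3.14, -0.001, 1.372]
wrist_force: [-0.5, 0.3, 3.1]
width: 0.0586
finger_force: 29.8
```

```bash
python3 -m pendant '[[0,0,2,0,0,0,0],[0,0,3,0,0,0,0],[0,0,4,0,0,7.5,0],[0,0,4,0,0,7.5,0],[1,0,3,0,0,7.5,0],[2,-0.4,1.3,0,0,7.5,0],[2,-0.4,0,0,0,0,0],[1.8,-0.3,0,0,0,0,0]]'; python3 -m pendant '[[0,0,0,0,0,0,0],[0,0,0,0,0,0,0]]'; python3 d.py .5289 .16 .2075 108.7
python3 - <<'E'
from h import *
crop("top",130,200,290,300,5,"t1"); crop("scene",340,140,480,260,5,"s1")
E
```

```text
time: 3.6
tool_pos: [0.5297, 0.1596, 0.2078]
ee_rot: [3.141, 0.0, 1.896]
wrist_force: [-0.1, 0.8, -1.7]
width: 0.058
finger_force: 29.8
time: 3.8
tool_pos: [0.5282, 0.1597, 0.2065]
ee_rot: [-3.139, -0.001, 1.896]
wrist_force: [-0.0, -0.6, -1.0]
width: 0.0585
finger_force: 29.8
t 3.8 d cm [0.07 0.03 0.1 ] rot deg [ 0.01 -0.15  0.09] q [ 0.19  0.1   1.38  0.    1.67 -0.13] F [-0.  -0.6 -1. ] w 0.0585
```

View pics/s1.png

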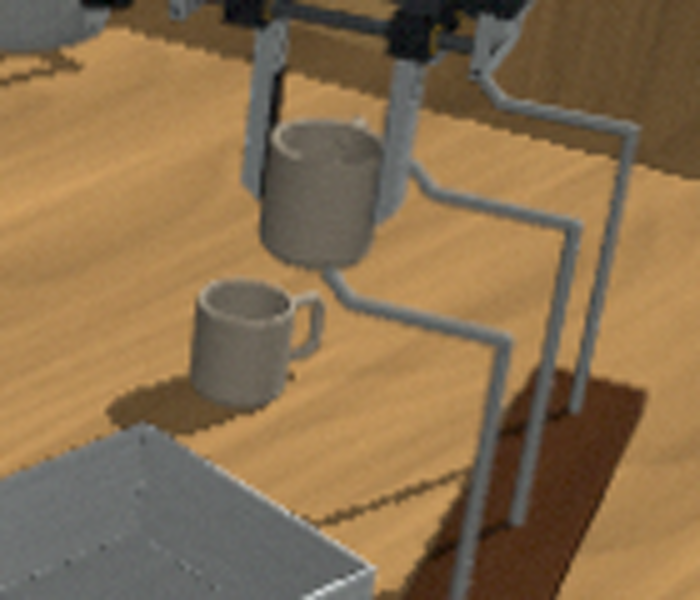

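View pics/t1.png

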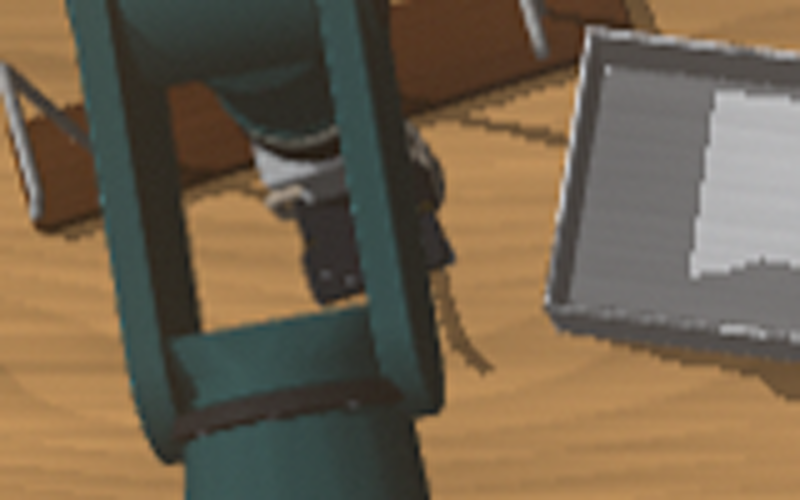

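The held mug's rim centre is at crop (326,143) and its handle points away behind it. The other mug hasn't moved. I'll check the held mug against its predicted pose.

Run:
```python
from h import *
y=np.array([-.316,.949,0]); T=np.array([.5285,.1597,0])
for dy in(-.0034,0,.003): 
  for z in(.232,.235,.238): print(dy,z,((proj("scene",T+dy*y+[0,0,z])[0]-[340,140]+.5)*5-.5).round(1))
```

```text
-0.0034 0.232 [325.2 146.5]
-0.0034 0.235 [325.9 141.1]
-0.0034 0.238 [326.6 135.7]
0 0.232 [327.4 144.2]
0 0.235 [328.1 138.8]
0 0.238 [328.7 133.3]
0.003 0.232 [329.2 142.1]
0.003 0.235 [329.9 136.7]
0.003 0.238 [330.6 131.3]
```

The mug is where predicted, so I'll insert it 8 cm along the rack's x and lower it.

```bash
python3 -m pendant '[[1.52,0.5,0.1,0,0,0,0],[1.52,0.5,0,0,0,0,0],[1.52,0.5,0,0,0,0,0],[1.52,0.51,0,0,0,0,0],[1.52,0.52,0,0,0,0,0],[0,0,0,0,0,0,0],[0,0,-0.7,0,0,0,0],[0,0,-0.7,0,0,0,0]]'; python3 -m pendant '[[0,0,0,0,0,0,0],[0,0,-0.1,0,0,0,0],[0,0,0,0,0,0,0]]';python3 d.py .606 .182 .19 108.7
```

```text
time: 4.7
tool_pos: [0.604, 0.1851, 0.1943]
ee_rot: [-3.142, -0.0, 1.896]
wrist_force: [-0.8, 0.0, -1.5]
width: 0.0582
finger_force: 29.8
time: 5.0
tool_pos: [0.6046, 0.185, 0.1936]
ee_rot: [3.141, -0.0, 1.896]
wrist_force: [-0.5, 0.6, -0.5]
width: 0.0587
finger_force: 29.8
t 5.0 d cm [ 0.14 -0.3  -0.36] rot deg [-0.    0.01  0.08] q [ 0.21  0.28  1.2   0.    1.67 -0.12] F [-0.5  0.6 -0.5] w 0.0587
```

```bash
python3 -m pendant '[[0,0,-0.3,0,0,0,0],[0,0,0,0,0,0,0],[0,0,0,0,0,0,0.75],[0,0,0,0,0,0,0.8],[0,0,0,0,0,0,1],[0,0,0,0,0,0,1],[0,0,0,0,0,0,1],[0,0,0,0,0,0,1]]'; python3 -m pendant '[[0,0,1,0,0,0,1],[0,0,2,0,0,0,1],[0,0,3,0,0,0,1],[0,0,3,0,0,0,1],[-4,0,0,0,0,0,1],[-4.8,0,0,0,0,0,1],[-4.8,0,0,0,0,0,1],[-4,0,0,0,0,0,1]]'
python3 - <<'E'
from h import *
crop("scene",340,140,480,260,5,"s2")
E
python3 d.py .4191 .2541 .27 74.2
```

```text
time: 5.8
tool_pos: [0.6048, 0.1851, 0.1905]
ee_rot: [3.141, 0.0, 1.896]
wrist_force: [-0.6, -0.6, 0.5]
width: 0.0937
finger_force: 0.0
time: 6.6
tool_pos: [0.4269, 0.1851, 0.2816]
ee_rot: [3.14, -0.0, 1.896]
wrist_force: [-0.0, 0.1, 1.4]
width: 0.0936
finger_force: 0.0
t 6.65 d cm [-0.25  6.89 -1.22] rot deg [ -0.09  -0.11 -34.57] q [ 0.29 -0.12  1.44  0.    1.82 -0.04] F [-4.1  0.4 -0.6] w 0.0941
```

View pics/s2.png

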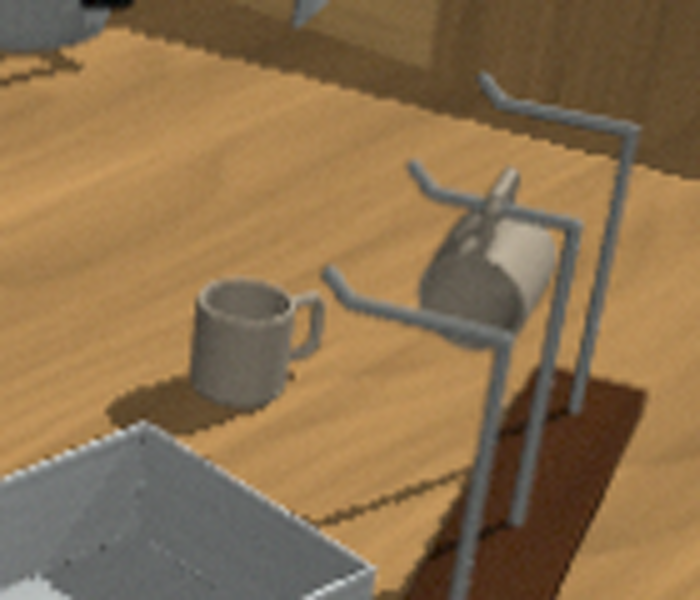

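Mug B hangs on hook2 and mug A hasn't moved. Mug A is next.

```bash
python3 -m pendant '[[0,1.4,-0.2,0,0,-7,1],[0,1.4,-0.2,0,0,-7,1],[-0.1,1.4,-0.3,0,0,-7,1],[-0.1,1.4,-0.3,0,0,-7,1],[0,1.3,-0.2,0,0,-6.6,1],[0,0,0,0,0,0,1],[0,0,0,0,0,0,1]]'; python3 d.py .4191 .2541 .034 74.2; python3 chg.py | cut -c1-700
```

```text
time: 7.35
tool_pos: [0.427, 0.254, 0.2691]
ee_rot: [3.141, 0.0, 1.295]
wrist_force: [-0.0, 0.3, -0.0]
width: 0.094
finger_force: 0.0
t 7.35 d cm [-7.900e-01  1.000e-02 -2.351e+01] rot deg [0.02 0.04 0.01] q [ 0.42 -0.04  1.39 -0.    1.78  0.7 ] F [-0.   0.3 -0. ] w 0.094
scene [(145, 0, 139, 207, 11021), (321, 0, 33, 9, 148), (292, 0, 144, 147, 6282), (122, 101, 13, 43, 139), (364, 106, 7, 11, 60), (262, 173, 82, 26, 852), (420, 175, 27, 40, 740), (85, 198, 85, 24, 567), (370, 209, 36, 39, 552), (15, 210, 184, 88, 6186), (187, 211, 40, 18, 319), (200, 231, 120, 61, 3200), (357, 266, 16, 10, 106)]
top [(175, 199, 37, 28, 673), (0, 204, 278, 276, 30290), (238, 228, 7, 13, 65), (191, 258, 54, 31, 1057), (262, 281, 231, 199, 14861), (253, 393, 42, 16, 279), (279, 411, 32, 40, 647), (244, 465, 37, 15, 291), (339, 473, 16, 7, 70)]
```

```bash
python3 -m pendant '[[-0.4,0,-4.5,0,0,0,1],[-0.4,0,-4.5,0,0,0,1],[0,0,-4.5,0,0,0,1],[0,0,-4,0,0,0,1],[0,0,-3,0,0,0,1],[0,0,-2,0,0,0,1],[0,0,-1,0,0,0,1],[0,0,0,0,0,0,1]]'; python3 d.py .4191 .2541 .034 74.2;  python3 -m pendant '[[0,0,0,0,0,0,0],[0,0,0,0,0,0,0],[0,0,0,0,0,0,0],[0,0,0,0,0,0,0],[0,0,0,0,0,0,0],[0,0,0,0,0,0,0]]'
```

```text
time: 8.25
tool_pos: [0.4182, 0.2533, 0.0325]
ee_rot: [-3.14, 0.002, 1.292]
wrist_force: [-0.2, -0.1, -0.3]
width: 0.0939
finger_force: 0.0
t 8.25 d cm [0.09 0.08 0.15] rot deg [ 0.07 -0.13  0.18] q [ 0.43  0.07  1.77 -0.    1.31  0.71] F [-0.2 -0.1 -0.3] w 0.0939
time: 8.85
tool_pos: [0.4187, 0.2544, 0.0341]
ee_rot: [-3.142, -0.001, 1.292]
wrist_force: [-2.9, -0.1, 3.2]
width: 0.0583
finger_force: 30.0
```

```bash
python3 -m pendant '[[0,0,2,0,0,0,0],[0,0,3,0,0,0,0],[0,0,4,0,0,7,0],[0,0,4,0,0,7,0],[0,0,3,0,0,7,0],[2,1,1.3,0,0,7,0],[2.5,1.3,0,0,0,6.2,0],[2.2,1.2,0,0,0,0,0]]'; python3 -m pendant '[[0,0,0,0,0,0,0],[0,0,0,0,0,0,0]]'; python3 d.py .4858 .2896 .2075 108.4
python3 - <<'E'
from h import *
crop("scene",340,120,480,240,5,"s3")
y=np.array([-.316,.949,0]); T=robot.get_obs()["tool_pos"]*[1,1,0]
for dy in(-.003,0,.003): print(dy,[((proj("scene",T+dy*y+[0,0,z])[0]-[340,120]+.5)*5-.5).round(1) for z in(.232,.235,.238)])
E
```

```text
time: 9.65
tool_pos: [0.4871, 0.2895, 0.207]
ee_rot: [3.14, 0.0, 1.891]
wrist_force: [1.4, 0.8, -1.5]
width: 0.0583
finger_force: 30.0
time: 9.85
tool_pos: [0.4855, 0.2889, 0.2053]
ee_rot: [-3.139, 0.001, 1.889]
wrist_force: [-0.1, 0.6, -1.3]
width: 0.0582
finger_force: 30.0
t 9.85 d cm [0.03 0.07 0.22] rot deg [ 0.08 -0.12  0.18] q [ 0.44  0.12  1.35 -0.    1.67  0.12] F [-0.1  0.6 -1.3] w 0.0582
-0.003 [array([402.4, 160.4]), array([403.1, 155.3]), array([403.9, 150.2])]
0 [array([404. , 158.6]), array([404.7, 153.6]), array([405.4, 148.5])]
0.003 [array([405.5, 156.9]), array([406.2, 151.9]), array([407. , 146.8])]
```

View pics/s3.png

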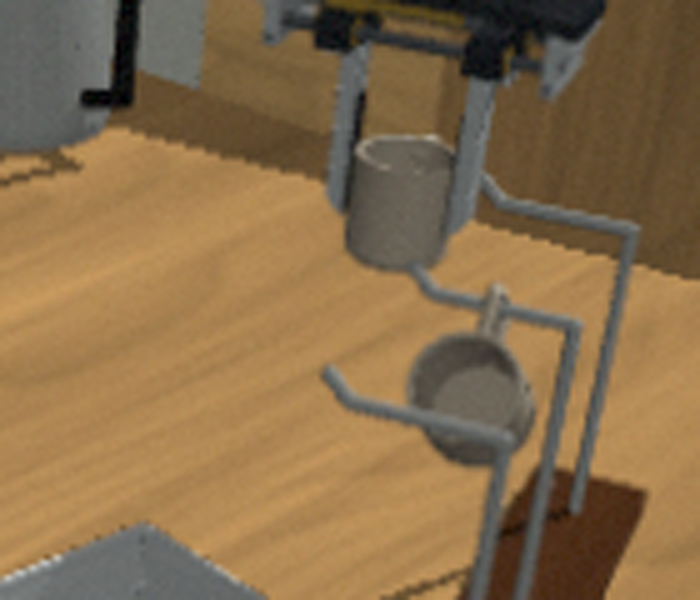

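Mug B now hangs still. Held mug A has its rim centre at about (404,155), as predicted, so I'll insert it.

```bash
python3 -m pendant '[[1.52,0.55,0.15,0,0,0,0],[1.52,0.52,0,0,0,0,0],[1.52,0.5,0,0,0,0,0],[1.52,0.51,0,0,0,0,0],[1.52,0.52,0,0,0,0,0],[0,0,0,0,0,0,0],[0,0,-0.7,0,0,0,0],[0,0,-0.9,0,0,0,0]]'; python3 -m pendant '[[0,0,-0.1,0,0,0,0],[0,0,0,0,0,0,0],[0,0,0,0,0,0,0]]';python3 d.py .5616 .315 .19 108.7
```

```text
time: 10.7
tool_pos: [0.5611, 0.315, 0.1922]
ee_rot: [3.141, -0.0, 1.889]
wrist_force: [0.0, -0.0, -1.6]
width: 0.0581
finger_force: 30.0
time: 11.0
tool_pos: [0.5614, 0.315, 0.191]
ee_rot: [-3.141, 0.0, 1.889]
wrist_force: [0.5, 0.1, -1.3]
width: 0.0582
finger_force: 30.0
t 11.0 d cm [ 0.02 -0.   -0.1 ] rot deg [ 0.01 -0.01  0.46] q [ 0.42  0.3   1.17 -0.    1.67  0.11] F [ 0.5  0.1 -1.3] w 0.0582
```

```bash
python3 -m pendant '[[0,0,-0.15,0,0,0,0],[0,0,0,0,0,0,0],[0,0,0,0,0,0,0.75],[0,0,0,0,0,0,0.8],[0,0,0,0,0,0,1],[0,0,0,0,0,0,1],[0,0,0,0,0,0,1],[0,0,0,0,0,0,1]]'; python3 -m pendant '[[0,0,1,0,0,0,1],[0,0,2,0,0,0,1],[0,0,3,0,0,0,1],[0,0,3.5,0,0,-8,1],[-3,-3,1,0,0,-8,1],[-3,-4,0,0,0,-8,1],[-1,-4.5,0,0,0,-8,1],[0,-4.8,0,0,0,-8,1]]'
python3 -m pendant '[[0,-4.8,0,0,0,-8,1],[0,-4.8,0,0,0,-8,1],[0,-4.8,0,0,0,-8,1],[0,-4.8,0,0,0,-8,1],[0,-4.8,0,0,0,-8,1],[0,-4.8,0,0,0,-8,1],[0,-4.8,0,0,0,-8,1],[0,-4.8,0,0,0,-8,1]]'
python3 d.py .5427 -.4224 .20 -5.3;python3 - <<'E'
from h import *
s=imaging.snapshot("scene")[:,:,::-1]; crop(0,200,140,480,380,2.8,"s4",s); cv2.imwrite("pics/s4full.png",s)
E
```

```text
time: 11.8
tool_pos: [0.5618, 0.3151, 0.1895]
ee_rot: [3.142, 0.0, 1.889]
wrist_force: [-0.1, 0.7, -0.0]
width: 0.0936
finger_force: 0.0
time: 12.6
tool_pos: [0.4904, 0.1515, 0.2965]
ee_rot: [3.139, -0.002, 1.188]
wrist_force: [0.7, -0.1, 0.1]
width: 0.0939
finger_force: 0.0
time: 13.4
tool_pos: [0.4915, -0.2338, 0.2958]
ee_rot: [3.141, -0.002, 0.068]
wrist_force: [1.2, 0.3, -0.9]
width: 0.0939
finger_force: 0.0
t 13.4 d cm [  5.12 -18.86  -9.58] rot deg [ 0.06  0.09 -9.19] q [-0.55  0.07  1.23  0.    1.84  0.95] F [ 1.2  0.3 -0.9] w 0.0939
```

View pics/s4.png

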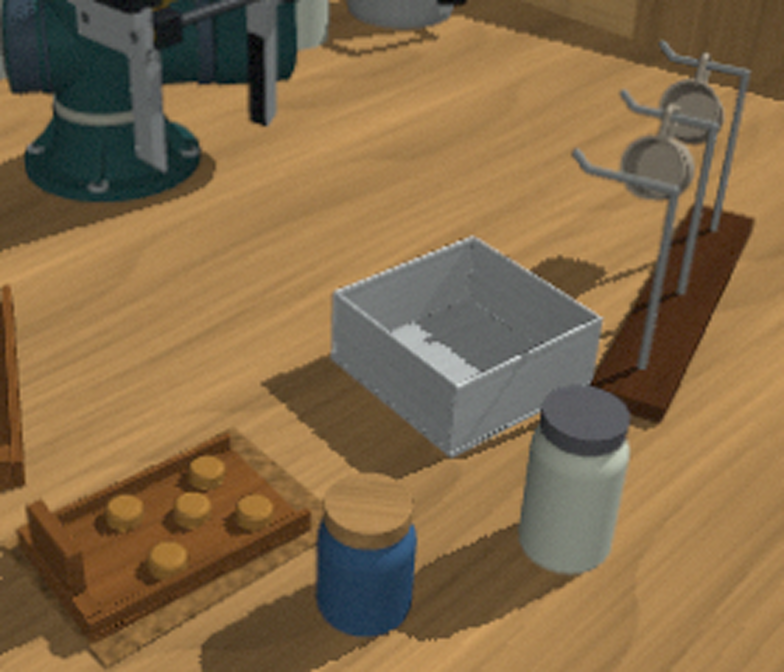

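Both mugs hang on hooks 2 and 3, and the tin's far corner is still at scene pixel (369,225), so it hasn't moved. Now for the tray grip.

```bash
python3 -m pendant '[[1,-4,-1.5,0,0,-2.3,1],[1,-4,-2,0,0,-2.3,1],[1,-4,-2,0,0,-2.3,1],[1,-4,-2,0,0,-2.3,1],[1.1,-2.9,-2,0,0,0,1],[0,0,0,0,0,0,1],[0,0,0,0,0,0,1]]'; python3 d.py .5427 -.4224 .042 -5.3
```

```text
time: 14.15
tool_pos: [0.5427, -0.4207, 0.1988]
ee_rot: [-3.14, 0.002, -0.087]
wrist_force: [0.6, 0.3, 0.7]
width: 0.0939
finger_force: 0.0
t 14.15 d cm [  0.    -0.17 -15.68] rot deg [-0.1  -0.08 -0.32] q [-0.74  0.4   1.02  0.    1.72  0.92] F [0.6 0.3 0.7] w 0.0939
```

```bash
python3 -m pendant '[[0,-0.1,-4,0,0,-0.3,1],[0,-0.1,-4,0,0,0,1],[0,0,-3.5,0,0,0,1],[0,0,-2.5,0,0,0,1],[0,0,-1.6,0,0,0,1],[0,0,0,0,0,0,1],[0,0,0,0,0,0,1]]'; python3 d.py .5427 -.4224 .042 -5.3; python3 -m pendant '[[0,0,0,0,0,0,0],[0,0,0,0,0,0,0],[0,0,0,0,0,0,0],[0,0,0,0,0,0,0],[0,0,0,0,0,0,0],[0,0,0,0,0,0,0],[0,0,0,0,0,0,0],[0,0,0,0,0,0,0]]'
```

```text
time: 14.85
tool_pos: [0.5439, -0.423, 0.046]
ee_rot: [3.14, -0.003, -0.091]
wrist_force: [0.1, 0.3, -0.1]
width: 0.0941
finger_force: 0.0
t 14.85 d cm [-0.12  0.06 -0.4 ] rot deg [ 0.13  0.14 -0.08] q [-0.74  0.47  1.23  0.    1.43  0.92] F [ 0.1  0.3 -0.1] w 0.0941
time: 15.65
tool_pos: [0.5428, -0.4228, 0.0434]
ee_rot: [-3.142, 0.0, -0.092]
wrist_force: [-0.6, 0.6, -0.5]
width: 0.0334
finger_force: 0.0
```

```bash
python3 -m pendant '[[0,0,0,0,0,0,0],[0,0,0,0,0,0,0],[0,0,0,0,0,0,0],[0,0,0,0,0,0,0],[0,0,0,0,0,0,0],[0,0,0,0,0,0,0]]'; python3 -m pendant '[[0,0,0.5,0,0,0,0],[0,0,0.5,0,0,0,0],[0,0,1,0,0,0,0],[0,0,1,0,0,0,0],[0,0,1.5,0,0,0,0],[0,0,1.5,0,0,0,0],[0,0,1.5,0,0,0,0],[0,0,1.5,0,0,0,0]]';python3 -m pendant '[[0,0,1,0,0,0,0],[0,0,0,0,0,0,0],[0,0,0,0,0,0,0],[0,0,0,0,0,0,0]]'
python3 - <<'E'
from h import *
crop("scene",180,200,400,360,3.6,"s5")
E
```

```text
time: 16.25
tool_pos: [0.5429, -0.4229, 0.0435]
ee_rot: [3.141, -0.0, -0.092]
wrist_force: [0.4, 0.1, -0.2]
width: 0.0136
finger_force: 30.0
time: 17.05
tool_pos: [0.543, -0.423, 0.1355]
ee_rot: [3.141, -0.001, -0.092]
wrist_force: [0.5, -0.3, -2.8]
width: 0.0139
finger_force: 30.0
time: 17.45
tool_pos: [0.5423, -0.4224, 0.1421]
ee_rot: [-3.14, 0.002, -0.092]
wrist_force: [0.3, 0.9, -2.8]
width: 0.0138
finger_force: 30.0
```

View pics/s5.png

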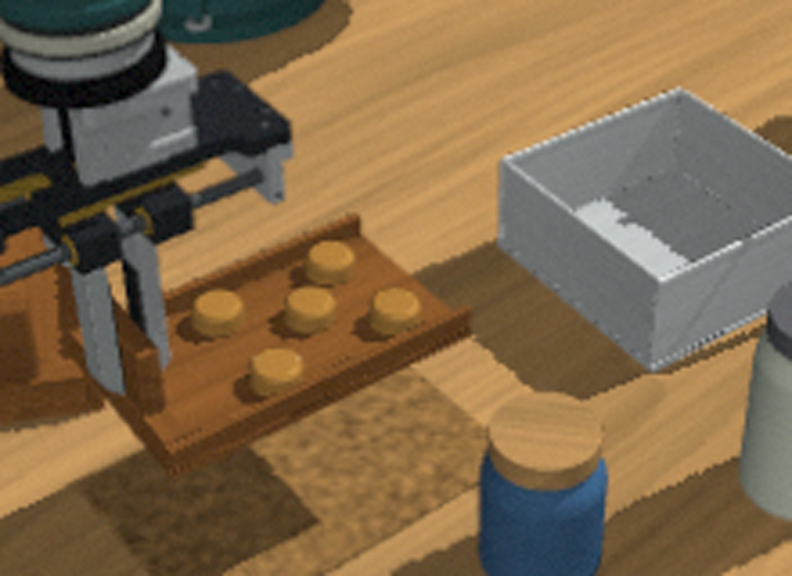

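The tray is level with 5 biscuits aboard and clear of the counter. I'll carry it to the tin with gentle acceleration.

```bash
python3 -m pendant '[[0,0.5,0.1,0,0,0,0],[0,1,0.2,0,0,0,0],[-0.1,1.5,0.2,0,0,0,0],[-0.1,2,0.15,0,0,0,0],[-0.1,2.5,0,0,0,0,0],[-0.1,2.5,0,0,0,0,0],[-0.1,2.5,0,0,0,0,0],[-0.1,2,0,0,0,0,0]]';python3 -m pendant '[[-0.1,1.8,0,0,0,0,0],[-0.1,1.3,0,0,0,0,0],[-0.05,0.8,0,0,0,0,0],[0,0.4,0,0,0,0,0],[0,0,0,0,0,0,0],[0,0,0,0,0,0,0],[0,0,0,0,0,0,0]]';  python3 d.py .534 -.2347 .1485 -5.3; python3 chg.py | head -1
```

```text
time: 18.3
tool_pos: [0.5367, -0.2752, 0.1506]
ee_rot: [-3.141, -0.0, -0.091]
wrist_force: [0.2, 0.5, -2.5]
width: 0.0135
finger_force: 30.0
time: 19.0
tool_pos: [0.5343, -0.2356, 0.1499]
ee_rot: [3.141, 0.0, -0.093]
wrist_force: [0.3, 1.2, -2.5]
width: 0.014
finger_force: 30.0
t 19.0 d cm [-0.03  0.09 -0.14] rot deg [ 0.02 -0.01  0.02] q [-0.51  0.18  1.39 -0.    1.56  1.15] F [ 0.3  1.2 -2.5] w 0.014
scene [(8, 0, 403, 422, 61065), (365, 106, 6, 12, 57), (234, 147, 19, 5, 64), (93, 157, 9, 10, 49), (421, 158, 39, 55, 1083), (80, 162, 9, 9, 45), (100, 183, 10, 8, 52), (98, 191, 13, 10, 61), (360, 195, 58, 53, 1461), (146, 285, 7, 7, 42)]
```

Run:
```python
import cv2,numpy as np
for n,(x0,y0,x1,y1) in dict(scene=(375,225,420,300),top=(235,200,310,280)).items():
    a=cv2.imread(f"pics/{n}0.png")[y0:y1,x0:x1].astype(int);b=cv2.imread(f"pics/{n}_last.png")[y0:y1,x0:x1].astype(int)
    m=np.abs(a-b).max(2)>30; print(n); [print("".join(".#"[v] for v in r[::2])) for r in m[::4]]
```

```text
sceneTraceback (most recent call last):
  File "<stdin>", line 4, in <module>
  File "<stdin>", line 4, in <genexpr>
TypeError: string indices must be integers, not 'numpy.bool'
```

Run:
```python
import cv2,numpy as np
for n,(x0,y0,x1,y1) in dict(scene=(375,225,420,300),top=(235,200,310,280)).items():
    a=cv2.imread(f"pics/{n}0.png")[y0:y1,x0:x1].astype(int);b=cv2.imread(f"pics/{n}_last.png")[y0:y1,x0:x1].astype(int)
    m=np.abs(a-b).max(2)>30; print(n); [print("".join(".#"[int(v)] for v in r[::2])) for r in m[::4]]
```

```text
scene
###########............
.########..............
....####.###########...
........#############..
...........#######.....
...............#.......
.......................
.......................
.......................
.......................
.......................
.......................
.......................
.......................
.......................
.......................
.......................
.......................
.......................
top
......................................
......................................
......................................
......................................
...........................#####......
...........................########.##
...........................########.##
...........................########..#
..##.......................#######..#.
####.......................#######..##
####......................############
###.......................########...#
.##.......................########..##
..........................#######..###
.........................########.####
.................................#####
................................######
##................................####
####............................######
#####..........................#######
```

```bash
python3 -m pendant '[[0.03,0.28,1.0,-3.98,0.37,0,0],[0.03,0.36,1.0,-3.98,0.37,0,0],[0.04,0.46,1.0,-3.98,0.37,0,0],[0.05,0.53,0.95,-3.98,0.37,0,0],[0.03,0.30,0.58,-1.99,0.19,0,0],[0.03,0.32,0.57,-1.99,0.19,0,0],[0.03,0.34,0.55,-1.99,0.19,0,0],[0.03,0.35,0.54,-1.99,0.19,0,0]]'; python3 -m pendant '[[0.03,0.38,0.53,-1.99,0.19,0,0],[0.03,0.40,0.52,-1.99,0.19,0,0],[0.04,0.41,0.5,-1.99,0.19,0,0],[0.04,0.43,0.49,-1.99,0.19,0,0],[0.04,0.44,0.47,-1.99,0.19,0,0],[0.04,0.46,0.46,-1.99,0.19,0,0],[0.04,0.48,0.44,-1.99,0.19,0,0],[0,0,0,0,0,0,0]]'; python3 -m pendant '[[0,0,0,0,0,0,0],[0,0,0,0,0,0,0],[0,0,0,0,0,0,0],[0,0,0,0,0,0,0]]'; python3 d.py .54 -.175 .244 -5.3 38 174.7
python3 - <<'E'
from h import *
crop("scene",240,170,440,320,3.8,"s6")
E
```

```text
time: 19.9
tool_pos: [0.537, -0.2052, 0.212]
ee_rot: [2.722, 0.001, -0.093]
wrist_force: [-0.8, 0.0, -1.6]
width: 0.0137
finger_force: 30.0
time: 20.7
tool_pos: [0.5401, -0.1743, 0.2457]
ee_rot: [2.48, 0.002, -0.091]
wrist_force: [0.2, 0.2, -1.6]
width: 0.0141
finger_force: 30.0
time: 21.1
tool_pos: [0.5395, -0.1759, 0.246]
ee_rot: [2.479, 0.001, -0.093]
wrist_force: [-0.5, -0.2, -1.2]
width: 0.0137
finger_force: 30.0
t 21.1 d cm [ 0.05  0.09 -0.2 ] rot deg [-0.04 -0.07  0.04] q [-0.04  0.12  1.42 -0.66  1.63  1.59] F [-0.5 -0.2 -1.2] w 0.0137
```

View pics/s6.png

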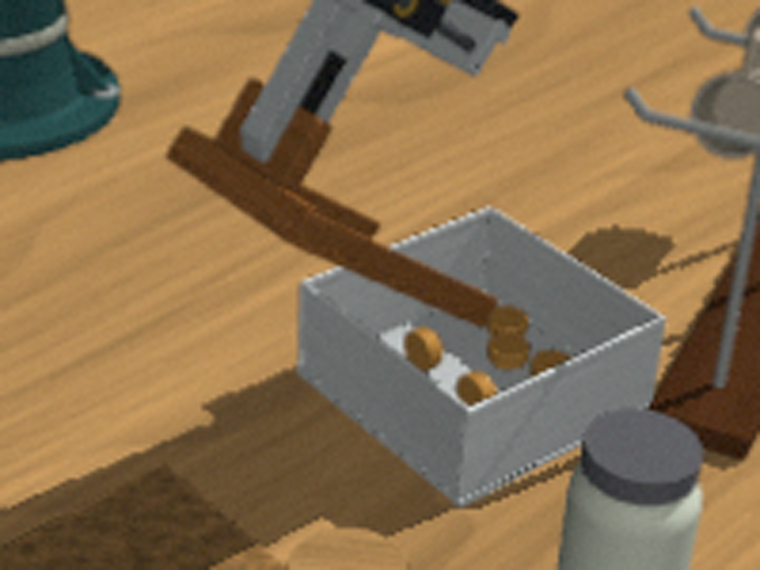

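All five biscuits appear to be in the tin, at crop (423,348), (477,388), (508,350), (508,320) and (550,360), with one possibly touching the lip. I'll raise the tray straight up, still tipped, to check.

```bash
python3 -m pendant '[[0,0,0.5,0,0,0,0],[0,0,1,0,0,0,0],[0,0,1.5,0,0,0,0],[0,0,1.5,0,0,0,0],[0,0,0.5,0,0,0,0],[0,0,0,0,0,0,0],[0,0,0,0,0,0,0],[0,0,0,0,0,0,0]]'
python3 - <<'E'
from h import *
crop("scene",240,170,440,320,3.8,"s7")
E
```

```text
time: 21.95
tool_pos: [0.5393, -0.1753, 0.295]
ee_rot: [2.479, 0.003, -0.092]
wrist_force: [-0.8, 0.7, -1.7]
width: 0.0141
finger_force: 30.0
```

View pics/s7.png

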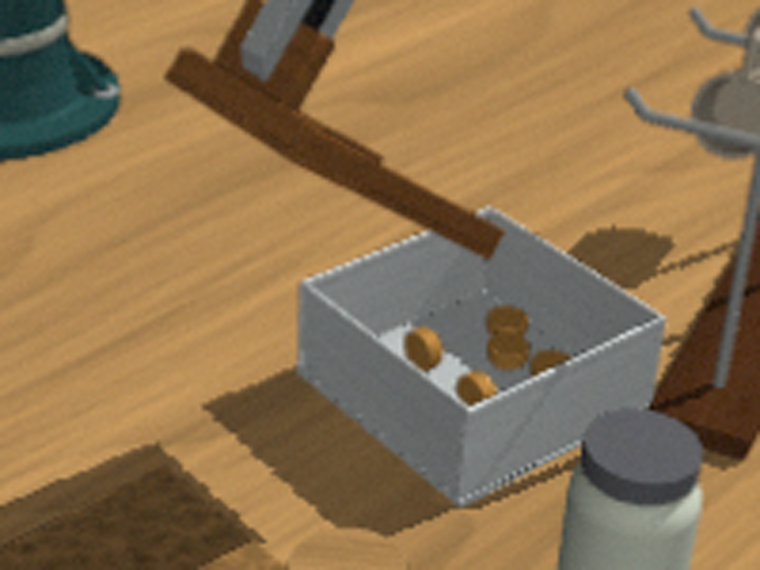

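All five biscuits are in the tin and the tray is empty. I'll level it and carry it back to the mat.

```bash
python3 -m pendant '[[0,-2,0,4.98,-0.46,0,0],[0,-3,0,4.98,-0.46,0,0],[0,-3.5,0,6.97,-0.65,0,0],[0,-4,-1,6.97,-0.65,0,0],[0,-4,-2,6.97,-0.65,0,0],[0,-4,-2.5,6.97,-0.65,0,0],[0.2,-3,-2.5,0,0,0,0],[0.1,-1.3,-1.5,0,0,0,0]]';python3 -m pendant '[[0,0,0,0,0,0,0],[0,0,0,0,0,0,0],[0,0,0,0,0,0,0]]'; python3 d.py .5429 -.4200 .0435 -5.3
```

```text
time: 22.8
tool_pos: [0.5401, -0.4273, 0.1958]
ee_rot: [-3.139, 0.007, -0.097]
wrist_force: [-0.3, 0.3, -2.2]
width: 0.0136
finger_force: 30.0
time: 23.1
tool_pos: [0.5441, -0.4216, 0.2038]
ee_rot: [3.14, -0.002, -0.089]
wrist_force: [0.7, -0.0, -1.4]
width: 0.0136
finger_force: 30.0
t 23.1 d cm [ -0.12   0.16 -16.03] rot deg [ 0.1   0.12 -0.23] q [-0.74  0.4   1.01  0.    1.72  0.92] F [ 0.7 -0.  -1.4] w 0.0136
```

```bash
python3 -m pendant '[[0,0.1,-4,0,0,0,0],[0,0.1,-4,0,0,0,0],[0,0,-3,0,0,0,0],[0,0,-2,0,0,0,0],[0,0,-1.5,0,0,0,0],[0,0,-0.8,0,0,0,0],[0,0,-0.4,0,0,0,0],[0,0,0,0,0,0,0]]';python3 -m pendant '[[0,0,0,0,0,0,0],[0,0,0,0,0,0,0]]'; python3 d.py .5429 -.4200 .0435 -5.3
```

```text
time: 23.9
tool_pos: [0.5432, -0.4215, 0.0451]
ee_rot: [3.141, -0.0, -0.091]
wrist_force: [-0.3, 0.1, -1.4]
width: 0.0139
finger_force: 30.0
time: 24.1
tool_pos: [0.5432, -0.4221, 0.0455]
ee_rot: [3.14, -0.001, -0.092]
wrist_force: [0.8, 0.7, -1.3]
width: 0.0136
finger_force: 30.0
t 24.1 d cm [-0.03  0.21 -0.2 ] rot deg [ 0.07  0.06 -0.05] q [-0.74  0.47  1.24 -0.    1.43  0.92] F [ 0.8  0.7 -1.3] w 0.0136
```

```bash
python3 -m pendant '[[0,0,-0.2,0,0,0,0],[0,0,0,0,0,0,0],[0,0,0,0,0,0,0.3],[0,0,0,0,0,0,0.5],[0,0,0,0,0,0,0.7],[0,0,0,0,0,0,1],[0,0,0,0,0,0,1],[0,0,0,0,0,0,1]]';python3 -m pendant '[[0,0,0,0,0,0,1],[0,0,0,0,0,0,1],[0,0,1,0,0,0,1],[0,0,3,0,0,0,1],[0,0,4,0,0,0,1],[0,0,4,0,0,0,1],[-3,0,3,0,0,0,1],[-4.8,0,2,0,0,0,1]]'
python3 -m pendant '[[-4.8,0,0,0,0,0,1],[-4.8,0,0,0,0,0,1],[-4.8,0,0,0,0,0,1],[0,0,0,0,0,0,1],[0,0,0,0,0,0,1],[0,0,0,0,0,0,1]]'
python3 - <<'E'
from h import *
s=imaging.snapshot("scene")[:,:,::-1];t=imaging.snapshot("top")[:,:,::-1]
c=np.zeros((600,800,3),np.uint8)
c[:370,:]=cv2.resize(s[225:373,160:480],(800,370)); c[370:,:450]=cv2.resize(t[200:292,235:415],(450,230)); c[370:,450:]=cv2.resize(s[140:232,345:485],(350,230))
cv2.imwrite("pics/end.png",c)
E
```

```text
time: 24.9
tool_pos: [0.5426, -0.4214, 0.0419]
ee_rot: [-3.141, 0.001, -0.092]
wrist_force: [0.5, -0.1, 0.2]
width: 0.0583
finger_force: 0.0
time: 25.7
tool_pos: [0.468, -0.4219, 0.2152]
ee_rot: [3.138, -0.004, -0.089]
wrist_force: [-0.4, -0.9, 0.8]
width: 0.0943
finger_force: 0.0
time: 26.3
tool_pos: [0.3235, -0.4217, 0.212]
ee_rot: [3.141, -0.001, -0.091]
wrist_force: [-0.2, -0.3, -0.6]
width: 0.094
finger_force: 0.0
```

View pics/end.png

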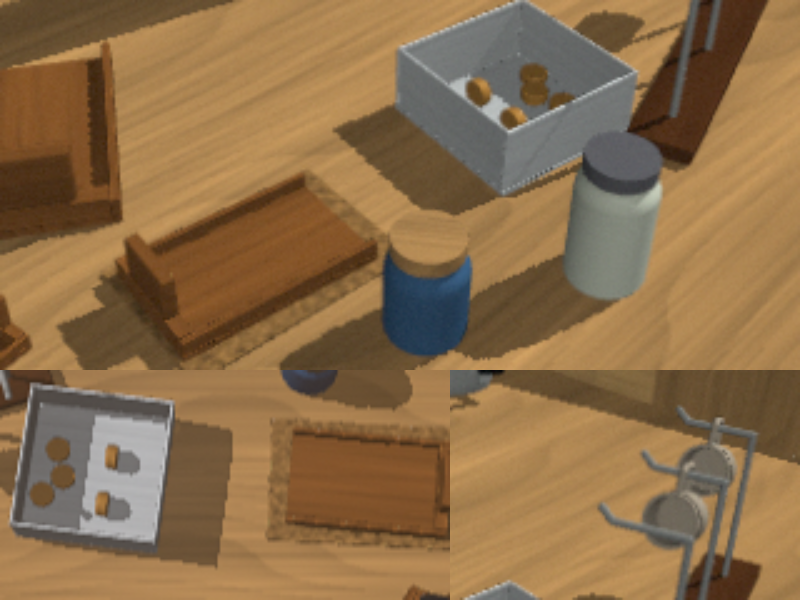

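The tray lies flat and empty on its mat, all five biscuits are in the upright tin, both mugs hang on the rack, and the jar and travel cup are where they were. I'll hand the job in.

```bash
python3 -c "
from bench import robot; print(robot.close_job())"
```

```text
the job is handed in; nothing more can be done
None
```

I handed the job in at about 26 s of the 200 s allowed: all five biscuits are in the upright tin, the empty tray is flat on its mat, both mugs hang on the rack, and the jar and travel cup were not touched. `close_job()` gave no verdict. One picture I viewed was 784 x 672, over the 800 x 600 limit.

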